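# Power up and prime the clay printer's extruder

## Robot

A 6-joint arm with a two-finger parallel gripper is mounted at the origin on the work surface. World frame = base frame: x ahead of the robot, y to its left, z up, the work surface at z = 0. Lengths are in m, angles in rad, forces in N, time in s.
With the tool pointing down it reaches from about 0.4 to 0.825 m from the base axis. Payload 7 kg.
Tool frame: the origin (TCP) lies at the very end of the fingers, on their centre line; the grasp point (between the pads) lies 19 mm behind it; z points along the fingers, y is the line along which they close (so a half turn about z gives the same grasp; the last joint's range is limited). The gripper opens to 88 mm and grips with 3 to 60 N. Pads are 19 mm wide; open, the fingers measure 130 mm over their backs; the gripper's body (78 mm by 193 mm) begins 47 mm behind the grasp point.
Start: joints at [1.528, 0.359, 0.012, 0, -1.224, -0.288], TCP at [0.219, 0.638, 0.227] pointing down, gripper open.
Joint ranges: [-3.07, 3.07], [-1.43, 2.12], [-1.02, 1.25], [-3.03, 1.67], [-3.05, -0], [-3.03, 3.03]. Speed limits (rad/s): [2.39, 2.39, 3.01, 3.14, 3.14, 3.14].

## Interface

Orientations are given as a rotation vector (axis times angle).
In Python, from workcell import status, eyes, sign_off gives the robot as it stands.
- The arm moves only by the shell command python3 -m creep 'ROWS'. ROWS is JSON, a list of rows, each an object with "angular": the turn, a rotation vector about the world's x, y, z in rad, a list of three; "offset": the shift along the world's x, y, z in mm, a list of three; "claw": the gripper's target within -1 to 1 (fully open at 1, half-way at 0, shut at -1). A call has exactly 8 rows; each row shifts and turns the commanded pose from where the row before left it; what a row does not reach is not made up. A row lasts 1/10 s, in which the tool goes at most 50 mm and 8.59 degrees, less where a joint would pass 70% of its speed; a pose out of reach is approached as far as the arm can. A call with a gripper value outside its range is refused whole. The fingers move at their own pace and stop on an object; the grip force is fixed at half the most. Time passes only in rows, so rows that do not move let the fingers close, or fill a call up. It gives the time, the measured TCP pose, the force, the opening and the grip force at its end, in the units of the state.
- status.get_state(): the state, without advancing time (a new reading comes with each control period).
- eyes.snapshot(name): name is "scene" or "top"; returns a dict with "img" (420x560x3 uint8, red, green, blue), "camera_matrix" (3x3 intrinsics, pixels), "D" ([k1, k2, p1, p2, k3] as OpenCV has them; the pictures are not rectified), "rvec" (rotation vector, rad) and "tvec" (3), from world to camera coordinates, as OpenCV has them. Camera axes: x right, y down, z forward; pixel columns grow to the right and rows downward; lengths in m; the calibration is good to about 2 mm. A picture is of the moment at which its call begins. There is no depth.
- sign_off(): hands the job in; it is judged then, once.
Trained networks look in a picture, given as the dict that the camera call returned (one of the last four; its "shot" number tells which), for a name from the list of things; names that differ only in an ending like _2 or _b are one class to them, and where a whole thing is asked for, a point or a joint stands for the part that bears it (a point fixed in the world has none). Each returns a list of dicts, best first, with "p" (0 to 1); they miss things now and then, are a little off and sometimes report something else, mostly with a low value. They report only what shows in the picture. A call takes as long as a camera call.
- eyes.recognise(label, picture): "extent" ([left, top, width, height] in pixels, round what is visible of it).
The state is a dict: "clock": time; "q": joint angles; "qd": joint speeds; "effort": joint torques, N m; "eef_pos": TCP position; "tcp_rot": TCP orientation; "ft_force": force on the tool from outside, world axes, zero at the start; "moment": the same for the moment, N m; "finger_gap": finger opening in m; "grip_force": force on a finger pad.
Only numpy, scipy, OpenCV 4.12 (cv2) and the standard library are available. Lean on these libraries where they do the work, as an engineer would, in place of code of your own. Each camera call takes 0.05 s, during which the arm holds its last target. There are 200 camera calls.

## Task

Prime the clay printer's extruder, pressing with the fingertips: first switch the supply unit on by pushing the raised far end of its mains rocker fully down, then press the round reset button on the drive console all the way in and let it go, then push the near (feed) end of the console's jog rocker fully down and keep it there. The program finishes while still holding the jog rocker down. Work neither the reset nor the jog rocker before the supply is on, and leave the stop mushroom, the speed knob, the jog rocker's far end and everything that stands or lies about as they are.

Things in the scene. Friction and masses are not known exactly. Their poses are not given: they have to be found in the camera images.
- supply: Supply unit: grey sloping desk case, dark end cheeks, 160 mm wide (y), 209 deep (x), fixed. Aluminium fascia rises at 8 degrees from 55 mm height at the front edge (-x, robot side) to a flat rear deck 60 mm deep, 76 high. On it one rocker (mains), a square white meter, two fuse caps. Origin: centre of underside; x to the rear deck, z up. Left or right of the console, yaw within 0.25 rad.
- console: Drive console: a case like the supply unit's (same section, slope, deck and axes) but 280 mm wide, fixed, origin at the centre of its underside. On the fascia from its left (+y) to right: jog rocker in front of a dark display, round black reset button, small speed knob, tall stop mushroom. Jog rocker and reset stand 76 mm apart, reset and knob 73 mm.
- mains (a joint): Mains rocker on the supply unit: black cap, two facets in a shallow V, 48 mm long fore and aft, 26 wide, bezel 62 x 38 mm, 4 mm high. Pivot line along the unit's y through (-0.028, -0.034, 0.072) m. 0 = off (far end standing up), 0.34 rad = on (far end fully down, hard stop). Stiff pivot, about 3 N at the press point, no spring: stays where left. Starts at 0 to 0.03.
- mains_on_end (a point): Press point on the mains rocker's far (ON) half, on the facet's surface 18 mm behind the pivot line and 6 mm inside the far edge, 12 mm above the pivot when off; it moves with the rocker and sinks about 6 mm from off to on. The half has a short white bar across it.
- reset (a joint): Travel of the reset button on the drive console, 0 = out, 0.005 m = fully in; sprung, returns by itself; 1.5 N to start, 4.3 N fully in. It moves square to the 8 degree fascia.
- reset_top (a point): Centre of the reset button's flat top: black, 33 mm across, 11 mm above its ring of 42 mm (15 mm above the fascia) when out, so it is still 6 mm proud of the ring when fully in.
- jog (a joint): Jog rocker on the console: cap and bezel like the mains rocker's, an arrowhead on each half, pivot line along the console's y through (-0.036, 0.088, 0.071) m. 0 = rest, +0.17 rad = near end (feed) fully down on a hard stop, -0.17 = far end (retract) down. Sprung to the centre, about 3.5 N at the press point at full tilt; returns when let go.
- jog_near_end (a point): Press point on the jog rocker's near (feed) half, on the facet's surface 18 mm in front of the pivot line and 6 mm inside the near edge; it moves with the rocker and sinks about 3 mm as the near end is pressed fully.
- stop (a joint): Travel of the stop mushroom on the drive console, 0 = out, 0.006 m = pressed. To be left alone.
- stop_top (a point): Top of the stop mushroom: a red mushroom head 40 mm across, its top 40 mm above the fascia, on a yellow disc.
- speed_mark (a point): The white pointer's outer end on top of the speed knob (black, 32 mm across, 20 mm tall, 14 mm from the knob's axis to this point). To be left as it is set.
- pot: Loose small grey printed pot on three pointed feet, 68 mm across, 75 mm tall, on the table between the two cases. Origin: centre of its underside.
- nozzle: Loose brass printing nozzle, a cone 32 mm across and 40 mm tall, standing point up on the console's rear deck. Origin: centre of its underside.
- collar: Loose steel clamp collar, 34 mm across, 14 mm tall, lying on the supply unit's rear deck. Origin: centre of its underside.
- jar: Loose closed glass jar with a steel cap, 70 mm across, 90 mm tall, on the table behind the pot, between the two cases. Origin: centre of its underside.
- palette: Loose palette knife lying on the table to the right of the cases. Origin: under its middle.
- brush: Loose brush lying on the table to the left. Origin: under its middle.

How it is judged:
On the way, in this order (a step that is already met when the one before it is completed fails the run):
1. the mains rocker is switched fully on (value of joint mains above 0.3 rad), for 0.2 s.
2. the reset button is pressed all the way in (value of joint reset above 0.004 m and value of joint mains above 0.3 rad), for 0.1 s.
3. the reset button is let go (value of joint reset below 0.0015 m and value of joint mains above 0.3 rad), for 0.1 s.
4. the near end of the jog rocker is pushed fully down and held (all of step 3 and value of joint jog above 0.14 rad), for 0.5 s.
At the end, for the whole second after the job is handed in: Mains rocker on (past 0.30 of 0.34 rad), reset button out again, and the fingers hold the jog rocker's near end down (past 0.14 of 0.17 rad, over 1 N) through the last second; stop mushroom and speed knob as they were (2 and 5 mm), no loose thing moved 20 mm (all of step 4 and contact force between the fingers and console above 1 N and value of joint stop below 0.002 m and distance of speed_mark from where it was at the start of the episode below 0.005 m and distance of each of pot, nozzle, collar, jar, palette, brush from where it was at the start of the episode below 0.02 m); the arm keeps its last pose, push and grip.
It fails at once if the reset button or the jog rocker is worked while the supply is off (value of joint mains below 0.25 rad and (value of joint reset above 0.003 m or value of joint jog above 0.08 rad)).
It fails at once if the jog rocker is pushed to its far (retract) end (value of joint jog below -0.08 rad).
It fails at once if the stop mushroom is pressed (value of joint stop above 0.003 m).
It fails at once if the speed knob is turned (distance of speed_mark from where it was at the start of the episode above 0.006 m).
It fails at once if a loose thing is pushed, lifted or carried (distance of any of pot, nozzle, collar, jar, palette, brush from where it was at the start of the episode above 0.025 m).
It also fails if it takes over 40 s, if anything falls off the work surface, if the arm or the gripper's body presses on something with over 40 N, if the wrist force passes 120 N, or if a joint passes its speed limit or range.

## Working session

There is one attempt and no reset: what is moved stays moved. The work goes in short steps, Python scripts to look and compute and a shell command to move; the robot and the scene stay as the last step left them, time stands still between calls to the robot, and variables do not carry over. Pictures are saved under pics/ and viewed, at most 10 in all, crops included, and the job is handed in when it is done.

```bash
mkdir -p pics
cat > h.py <<'E'
import numpy as np, cv2, pickle
from workcell import status, eyes
def shot(n,f=None):
    s=eyes.snapshot(n)
    if f: cv2.imwrite('pics/'+f,s['img'][:,:,::-1])
    return s
def ray(s,uv,z):
    R=cv2.Rodrigues(np.array(s['rvec'],float))[0]; t=np.array(s['tvec'],float).ravel()
    p=cv2.undistortPoints(np.array([[uv]],float),np.array(s['camera_matrix'],float),np.array(s['D'],float))[0,0]
    c=-R.T@t; d=R.T@np.array([p[0],p[1],1.]); return c+d*(z-c[2])/d[2]
def proj(s,P):
    return cv2.projectPoints(np.array(P,float).reshape(-1,1,3),np.array(s['rvec'],float),np.array(s['tvec'],float),np.array(s['camera_matrix'],float),np.array(s['D'],float))[0][:,0]
E
python3 - <<'E'
from h import *
st=status.get_state(); print({k:np.round(v,3) for k,v in st.items()})
for n in('top','scene'):
    s=shot(n,n+'1.png'); pickle.dump(s,open(n+'1.pkl','wb'))
    R=cv2.Rodrigues(np.array(s['rvec'],float))[0]; print(n,'cam',-R.T@np.array(s['tvec']).ravel())
    for l in ['supply','console','mains','mains_on_end','reset','reset_top','jog','jog_near_end','stop_top','speed_mark','pot','nozzle','collar','jar']:
        r=eyes.recognise(l,s)
        print(l,[(np.round(d['extent']).tolist(),round(d['p'],2)) for d in r[:2]])
E
```

```text
{'clock': np.float64(0.0), 'q': array([ 1.528,  0.359,  0.011, -0.   , -1.224, -0.288]), 'qd': array([-0.002,  0.   , -0.001,  0.   ,  0.002,  0.001]), 'effort': array([ 1.0000e-03, -5.8272e+01,  2.9305e+01,  6.9970e+00,  7.0000e-03,
       -0.0000e+00]), 'eef_pos': array([0.219, 0.638, 0.226]), 'tcp_rot': array([ 3.097, -0.517, -0.   ]), 'ft_force': array([-0.543,  0.499,  0.25 ]), 'moment': array([ 0.057, -0.053, -0.004]), 'grip_force': np.float64(0.0), 'finger_gap': np.float64(0.088)}
top cam [0.39773735 0.00427109 1.56311755]
supply [([307.0, 171.0, 50.0, 64.0], 0.87), ([228.0, 228.0, 15.0, 9.0], 0.33)]
console [([169.0, 176.0, 89.0, 75.0], 0.73), ([221.0, 208.0, 13.0, 8.0], 0.69)]
mains [([305.0, 171.0, 53.0, 67.0], 0.64), ([339.0, 201.0, 7.0, 15.0], 0.4)]
mains_on_end []
reset [([200.0, 215.0, 9.0, 9.0], 0.54), ([223.0, 207.0, 10.0, 8.0], 0.48)]
reset_top [([307.0, 172.0, 50.0, 62.0], 0.47)]
jog [([341.0, 201.0, 6.0, 14.0], 0.69), ([314.0, 177.0, 14.0, 10.0], 0.16)]
jog_near_end [([182.0, 208.0, 11.0, 15.0], 0.39), ([140.0, 174.0, 13.0, 56.0], 0.36)]
stop_top []
speed_mark []
p
[... 280 characters left out ...]
344.0, 68.0, 66.0], 0.22)]
mains [([236.0, 171.0, 18.0, 9.0], 0.6), ([380.0, 280.0, 15.0, 15.0], 0.25)]
mains_on_end [([240.0, 170.0, 11.0, 7.0], 0.56)]
reset [([364.0, 262.0, 14.0, 9.0], 0.66)]
reset_top [([363.0, 260.0, 12.0, 14.0], 0.52)]
jog [([380.0, 282.0, 21.0, 15.0], 0.55), ([347.0, 223.0, 16.0, 12.0], 0.36)]
jog_near_end [([380.0, 282.0, 17.0, 13.0], 0.6)]
stop_top [([345.0, 221.0, 18.0, 16.0], 0.73)]
speed_mark [([339.0, 247.0, 11.0, 10.0], 0.48)]
pot [([286.0, 201.0, 24.0, 31.0], 0.68)]
nozzle [([325.0, 268.0, 11.0, 19.0], 0.6), ([381.0, 282.0, 19.0, 15.0], 0.27)]
collar [([228.0, 195.0, 14.0, 7.0], 0.51)]
jar [([240.0, 223.0, 28.0, 35.0], 0.95), ([201.0, 162.0, 87.0, 69.0], 0.2)]
```

Run:
```python
from h import *
t=cv2.imread('pics/top1.png')[150:260,160:360]; cv2.imwrite('pics/tc.png',cv2.resize(t,None,fx=4,fy=4,interpolation=cv2.INTER_CUBIC))
t=cv2.imread('pics/scene1.png')[155:350,195:435]; cv2.imwrite('pics/sc.png',cv2.resize(t,None,fx=3,fy=3,interpolation=cv2.INTER_CUBIC))
```

```text
(no output)
```

View pics/tc.png

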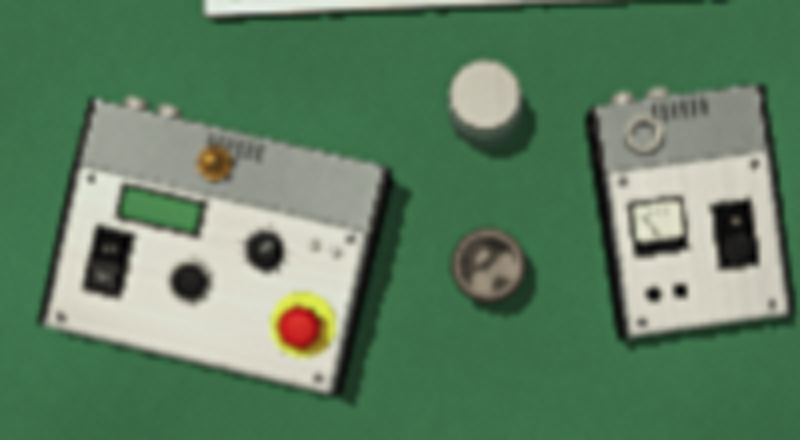

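View pics/sc.png

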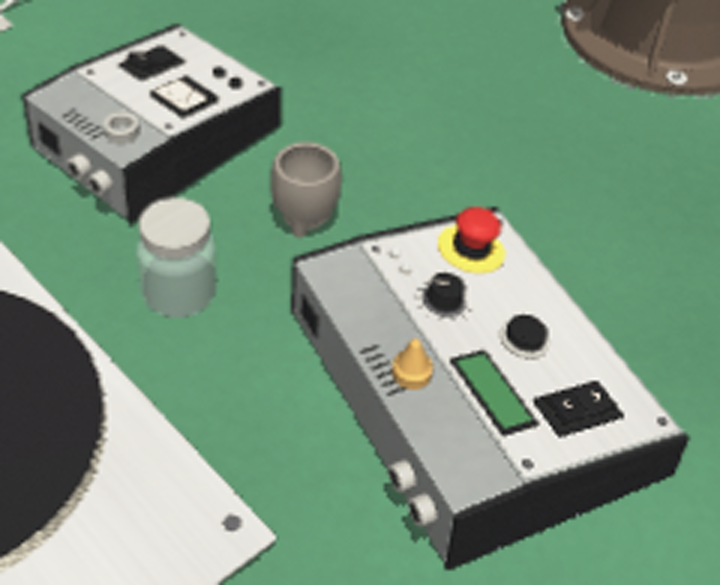

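```bash
cat > fit.py <<'E'
from h import *
from scipy.optimize import least_squares
T=pickle.load(open('top1.pkl','rb')); S=pickle.load(open('scene1.pkl','rb'))
def tc(a): return np.array(a)/4+[160,150]-.375
def sc(a): return np.array(a)/3+[195,155]-.33
def corners(w): return [(-.1045,w,.055),(-.1045,-w,.055),(.1045,-w,.076),(.1045,w,.076)]
C=corners(.14)+[(-.036,.088,.073),(-.038,.012,.0795)]
Ct=tc([(42,322),(335,393),(388,168),(92,98),(108,262),(190,281)])
Cs=sc([(687,437),(497,210),(295,260),(452,515),(578,408),(527,332)])
U=corners(.08)+[(-.028,-.034,.073)]
Ut=tc([(625,337),(790,315),(762,88),(592,108),(736,235)])
Us=sc([(280,90),(180,27),(25,97),(130,182),(152,62)])
def W(p,L):
    c,s=np.cos(p[2]),np.sin(p[2]); L=np.array(L)
    return np.c_[p[0]+c*L[:,0]-s*L[:,1],p[1]+s*L[:,0]+c*L[:,1],L[:,2]]
for n,L,a,b,x0 in(('console',C,Ct,Cs,[.6,.2,-.2]),('supply',U,Ut,Us,[.6,-.2,.1])):
    r=lambda p:np.r_[proj(T,W(p,L))-a,proj(S,W(p,L))-b].ravel()
    f=least_squares(r,x0,loss='soft_l1'); print(n,f.x.round(4)); print(r(f.x).reshape(-1,2).round(1).tolist())
    if n=='console': q=[(-.036-.018,.088,.080),(-.038,.012,.0795),(-.036,.088,.071)]
    else: q=[(-.028+.018,-.034,.084),(-.028,-.034,.072)]
    print(W(f.x,q).round(4).tolist())
p=ray(T,tc((190,281)),.0795);print('reset top-ray',p, 'scene',ray(S,sc((527,332)),.0795))
print('jog',ray(T,tc((108,262)),.073),ray(S,sc((578,408)),.073)); print('mains',ray(T,tc((736,235)),.073),ray(S,sc((152,62)),.073))
E
python3 fit.py
```

```text
console [ 0.5413  0.2393 -0.2329]
[[-1.2, -0.1], [0.5, 0.7], [0.9, -0.1], [-0.2, -0.6], [-0.2, -0.5], [-0.8, 0.2], [0.2, 1.2], [-0.2, -1.1], [-1.5, -1.2], [0.4, 1.8], [-0.0, -1.3], [0.3, -1.3]]
[[0.509, 0.3374, 0.08], [0.5071, 0.2597, 0.0795], [0.5265, 0.3332, 0.071]]
supply [ 0.5745 -0.1897  0.1469]
[[-1.5, 0.4], [0.9, -0.5], [-0.3, -1.3], [-1.5, -0.2], [-0.6, -0.1], [1.6, -0.2], [-0.2, -0.9], [-0.8, -0.7], [-0.7, -3.2], [0.6, -0.8]]
[[0.5696, -0.2248, 0.084], [0.5518, -0.2274, 0.072]]
reset top-ray [0.50766112 0.25701716 0.0795    ] scene [0.51051988 0.26214673 0.0795    ]
jog [0.52476117 0.33230692 0.073     ] [0.52913548 0.33575434 0.073     ]
mains [ 0.5515911  -0.22962353  0.073     ] [ 0.55538844 -0.22524512  0.073     ]
```

```bash
R='x'; python3 -m creep '[{"angular":[0,0,0.02],"offset":[14.6,-36,0],"claw":-1},{"angular":[0,0,0.02],"offset":[14.6,-36,0],"claw":-1},{"angular":[0,0,0.02],"offset":[14.6,-36,0],"claw":-1},{"angular":[0,0,0.02],"offset":[14.6,-36,0],"claw":-1},{"angular":[0,0,0.02],"offset":[14.6,-36,0],"claw":-1},{"angular":[0,0,0.02],"offset":[14.6,-36,0],"claw":-1},{"angular":[0,0,0.02],"offset":[14.6,-36,0],"claw":-1},{"angular":[0,0,0.02],"offset":[14.6,-36,0],"claw":-1}]'
python3 -m creep '[{"angular":[0,0,0.02],"offset":[14.6,-36,0],"claw":-1},{"angular":[0,0,0.02],"offset":[14.6,-36,0],"claw":-1},{"angular":[0,0,0.02],"offset":[14.6,-36,0],"claw":-1},{"angular":[0,0,0.02],"offset":[14.6,-36,0],"claw":-1},{"angular":[0,0,0.02],"offset":[14.6,-36,0],"claw":-1},{"angular":[0,0,0.02],"offset":[14.6,-36,0],"claw":-1},{"angular":[0,0,0.02],"offset":[14.6,-36,0],"claw":-1},{"angular":[0,0,0.02],"offset":[14.6,-36,0],"claw":-1}]'
python3 -m creep '[{"angular":[0,0,0.02],"offset":[14.6,-36,0],"claw":-1},{"angular":[0,0,0.02],"offset":[14.6,-36,0],"claw":-1},{"angular":[0,0,0.02],"offset":[14.6,-36,0],"claw":-1},{"angular":[0,0,0.02],"offset":[14.6,-36,0],"claw":-1},{"angular":[0,0,0.02],"offset":[14.6,-36,0],"claw":-1},{"angular":[0,0,0.02],"offset":[14.6,-36,0],"claw":-1},{"angular":[0,0,0.02],"offset":[14.6,-36,0],"claw":-1},{"angular":[0,0,0],"offset":[14.6,-36,0],"claw":-1}]'
```

```text
clock: 2.3
eef_pos: [0.3364, 0.3489, 0.2269]
tcp_rot: [-3.13, 0.266, -0.0]
ft_force: [0.7, 0.4, -0.0]
finger_gap: 0.0289
grip_force: 0.0
clock: 3.1
eef_pos: [0.4532, 0.0609, 0.227]
tcp_rot: [-3.141, 0.015, -0.002]
ft_force: [1.8, 1.0, -0.5]
finger_gap: 0.0002
grip_force: 0.0
clock: 3.9
eef_pos: [0.5701, -0.2273, 0.2267]
tcp_rot: [3.135, 0.204, 0.001]
ft_force: [0.5, 0.3, 0.2]
finger_gap: 0.0006
grip_force: 0.0
```

```bash
python3 -m creep '[{"angular":[0,0,0.02],"offset":[0,1,-25],"claw":-1},{"angular":[0,0,0],"offset":[0,1,-25],"claw":-1},{"angular":[0,0,0],"offset":[0,0,-25],"claw":-1},{"angular":[0,0,0],"offset":[0,0,-25],"claw":-1},{"angular":[0,0,0],"offset":[0,0,-20],"claw":-1},{"angular":[0,0,0],"offset":[0,0,-10],"claw":-1},{"angular":[0,0,0],"offset":[0,0,0],"claw":-1},{"angular":[0,0,0],"offset":[0,0,0],"claw":-1}]'
python3 - <<'E'
from h import *
a=shot('scene')['img'][140:240,180:300];b=shot('top')['img'][150:250,290:390]
f=lambda i:cv2.resize(i,None,fx=3.5,fy=3.5,interpolation=cv2.INTER_CUBIC)
cv2.imwrite('pics/m1.png',np.hstack([f(a),f(b)])[:,:,::-1])
E
```

```text
clock: 4.7
eef_pos: [0.5703, -0.2238, 0.0974]
tcp_rot: [3.132, 0.235, 0.001]
ft_force: [0.3, -0.0, 0.0]
finger_gap: 0.0003
grip_force: 0.0
```

View pics/m1.png

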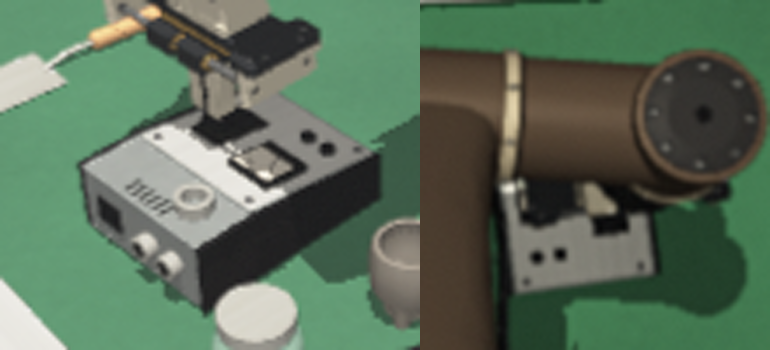

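The scene half shows the closed fingertips (about pixel 220,115 in the crop) just above the mains rocker's far half; the arm hides the rocker from above. Press down gently.

```bash
python3 -m creep '[{"angular":[0,0,0],"offset":[0,0,-3],"claw":-1},{"angular":[0,0,0],"offset":[0,0,-3],"claw":-1},{"angular":[0,0,0],"offset":[0,0,-3],"claw":-1},{"angular":[0,0,0],"offset":[0,0,-2],"claw":-1},{"angular":[0,0,0],"offset":[0,0,-1],"claw":-1},{"angular":[0,0,0],"offset":[0,0,0],"claw":-1},{"angular":[0,0,0],"offset":[0,0,0],"claw":-1},{"angular":[0,0,0],"offset":[0,0,0],"claw":-1}]'
python3 -m creep '[{"angular":[0,0,0],"offset":[0,0,-1],"claw":-1},{"angular":[0,0,0],"offset":[0,0,-1],"claw":-1},{"angular":[0,0,0],"offset":[0,0,-1],"claw":-1},{"angular":[0,0,0],"offset":[0,0,-1],"claw":-1},{"angular":[0,0,0],"offset":[0,0,0],"claw":-1},{"angular":[0,0,0],"offset":[0,0,0],"claw":-1},{"angular":[0,0,0],"offset":[0,0,0],"claw":-1},{"angular":[0,0,0],"offset":[0,0,0],"claw":-1}]'
```

```text
clock: 5.6
eef_pos: [0.57, -0.2237, 0.0848]
tcp_rot: [3.133, 0.234, 0.001]
ft_force: [1.3, 0.4, 1.7]
finger_gap: 0.0003
grip_force: 1.0
clock: 6.4
eef_pos: [0.5693, -0.2237, 0.0804]
tcp_rot: [-3.133, -0.234, 0.001]
ft_force: [1.6, -0.4, 1.7]
finger_gap: 0.0004
grip_force: 1.0
```

```bash
python3 -m creep '[{"angular":[0,0,0],"offset":[0,0,-1],"claw":-1},{"angular":[0,0,0],"offset":[0,0,-1],"claw":-1},{"angular":[0,0,0],"offset":[0,0,0],"claw":-1},{"angular":[0,0,0],"offset":[0,0,0],"claw":-1},{"angular":[0,0,0],"offset":[0,0,0],"claw":-1},{"angular":[0,0,0],"offset":[0,0,0],"claw":-1},{"angular":[0,0,0],"offset":[0,0,0],"claw":-1},{"angular":[0,0,0],"offset":[0,0,0],"claw":-1}]'
python3 -m creep '[{"angular":[0,0,0],"offset":[0,0,-1],"claw":-1},{"angular":[0,0,0],"offset":[0,0,-1],"claw":-1},{"angular":[0,0,0],"offset":[0,0,0],"claw":-1},{"angular":[0,0,0],"offset":[0,0,0],"claw":-1},{"angular":[0,0,0],"offset":[0,0,0],"claw":-1},{"angular":[0,0,0],"offset":[0,0,0],"claw":-1},{"angular":[0,0,0],"offset":[0,0,0],"claw":-1},{"angular":[0,0,0],"offset":[0,0,0],"claw":-1}]'
```

```text
clock: 7.2
eef_pos: [0.5698, -0.2237, 0.0788]
tcp_rot: [3.133, 0.234, 0.001]
ft_force: [1.2, 1.7, 4.9]
finger_gap: 0.0006
grip_force: 2.6
clock: 8.0
eef_pos: [0.57, -0.2237, 0.0784]
tcp_rot: [3.132, 0.235, 0.002]
ft_force: [-2.1, 3.0, 16.8]
finger_gap: 0.0003
grip_force: 8.7
```

```bash
python3 -m creep '[{"angular":[0,0,0],"offset":[0,0,-1],"claw":-1},{"angular":[0,0,0],"offset":[0,0,0],"claw":-1},{"angular":[0,0,0],"offset":[0,0,0],"claw":-1},{"angular":[0,0,0],"offset":[0,0,0],"claw":-1},{"angular":[0,0,0],"offset":[0,0,5],"claw":-1},{"angular":[0,0,0],"offset":[0,0,30],"claw":-1},{"angular":[0,0,0],"offset":[0,0,30],"claw":-1},{"angular":[0,0,0],"offset":[0,0,30],"claw":-1}]'
python3 -m creep '[{"angular":[0,0,-0.024],"offset":[-3.9,30,0],"claw":-1},{"angular":[0,0,-0.024],"offset":[-3.9,30,0],"claw":-1},{"angular":[0,0,-0.024],"offset":[-3.9,30,0],"claw":-1},{"angular":[0,0,-0.024],"offset":[-3.9,30,0],"claw":-1},{"angular":[0,0,-0.024],"offset":[-3.9,30,0],"claw":-1},{"angular":[0,0,-0.024],"offset":[-3.9,30,0],"claw":-1},{"angular":[0,0,-0.024],"offset":[-3.9,30,0],"claw":-1},{"angular":[0,0,-0.024],"offset":[-3.9,30,0],"claw":-1}]'
python3 - <<'E'
from h import *
a=shot('scene')['img'][155:350,195:435];b=shot('top')['img'][150:250,290:390]
cv2.imwrite('pics/m2.png',np.hstack([cv2.resize(a,None,fx=2,fy=2,interpolation=cv2.INTER_CUBIC),cv2.resize(b,(310,390),interpolation=cv2.INTER_CUBIC)])[:,:,::-1])
E
```

```text
clock: 8.8
eef_pos: [0.5681, -0.2234, 0.1703]
tcp_rot: [-3.132, -0.233, 0.005]
ft_force: [0.2, 0.4, 0.3]
finger_gap: 0.0006
grip_force: 0.0
clock: 9.6
eef_pos: [0.5368, 0.0172, 0.1695]
tcp_rot: [3.14, -0.07, -0.005]
ft_force: [-0.4, -0.0, -0.9]
finger_gap: 0.0006
grip_force: 0.0
```

View pics/m2.png

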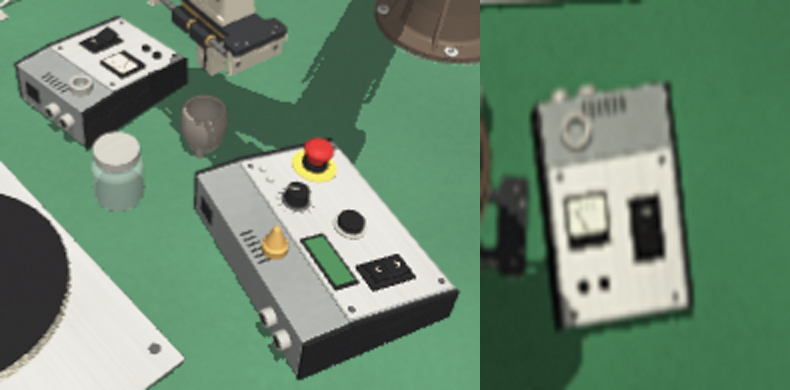

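The mains rocker now shows its near end raised (scene crop ~105,40), i.e. on; pot, jar, collar and nozzle stand unchanged. On to the reset.

```bash
python3 -m creep '[{"angular":[0,0,-0.024],"offset":[-3.6,30.2,0],"claw":-1},{"angular":[0,0,-0.024],"offset":[-3.6,30.2,0],"claw":-1},{"angular":[0,0,-0.024],"offset":[-3.6,30.2,0],"claw":-1},{"angular":[0,0,-0.024],"offset":[-3.6,30.2,0],"claw":-1},{"angular":[0,0,-0.024],"offset":[-3.6,30.2,0],"claw":-1},{"angular":[0,0,-0.024],"offset":[-3.6,30.2,0],"claw":-1},{"angular":[0,0,-0.024],"offset":[-3.6,30.2,0],"claw":-1},{"angular":[0,0,-0.024],"offset":[-3.6,30.2,0],"claw":-1}]'
python3 -m creep '[{"angular":[0,0,0],"offset":[0,0,-15],"claw":-1},{"angular":[0,0,0],"offset":[0,0,-20],"claw":-1},{"angular":[0,0,0],"offset":[0,0,-20],"claw":-1},{"angular":[0,0,0],"offset":[0,0,-15],"claw":-1},{"angular":[0,0,0],"offset":[0,0,-8],"claw":-1},{"angular":[0,0,0],"offset":[0,0,0],"claw":-1},{"angular":[0,0,0],"offset":[0,0,0],"claw":-1},{"angular":[0,0,0],"offset":[0,0,0],"claw":-1}]'
python3 - <<'E'
from h import *
a=shot('scene')['img'][200:320,320:440]
cv2.imwrite('pics/m3.png',cv2.resize(a,None,fx=4,fy=4,interpolation=cv2.INTER_CUBIC)[:,:,::-1])
E
```

```text
clock: 10.5
eef_pos: [0.5087, 0.258, 0.1696]
tcp_rot: [3.118, -0.37, -0.003]
ft_force: [0.9, 0.6, -0.4]
finger_gap: 0.0003
grip_force: 0.0
clock: 11.3
eef_pos: [0.5101, 0.2582, 0.0934]
tcp_rot: [-3.119, 0.368, -0.001]
ft_force: [0.3, 0.5, 1.1]
finger_gap: -0.0001
grip_force: 0.0
```

View pics/m3.png

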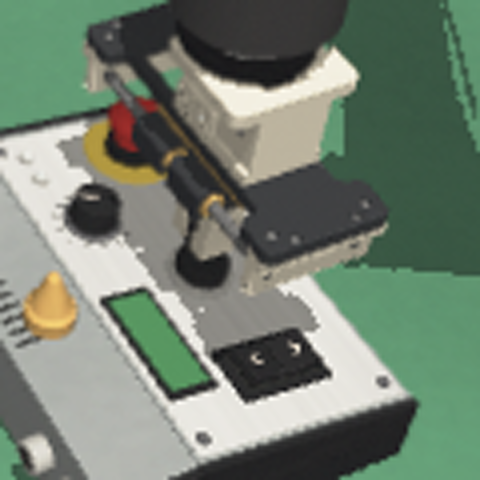

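The fingertips stand over the button (crop ~205,255), clear of knob and mushroom.

```bash
python3 -m creep '[{"angular":[0,0,0],"offset":[-1,0,-5],"claw":-1},{"angular":[0,0,0],"offset":[0,0,-4],"claw":-1},{"angular":[0,0,0],"offset":[0,0,-4],"claw":-1},{"angular":[0,0,0],"offset":[0,0,-3],"claw":-1},{"angular":[0,0,0],"offset":[0,0,-1],"claw":-1},{"angular":[0,0,0],"offset":[0,0,0],"claw":-1},{"angular":[0,0,0],"offset":[0,0,0],"claw":-1},{"angular":[0,0,0],"offset":[0,0,0],"claw":-1}]'
python3 -m creep '[{"angular":[0,0,0],"offset":[0,0,-1],"claw":-1},{"angular":[0,0,0],"offset":[0,0,-1],"claw":-1},{"angular":[0,0,0],"offset":[0,0,-1],"claw":-1},{"angular":[0,0,0],"offset":[0,0,0],"claw":-1},{"angular":[0,0,0],"offset":[0,0,0],"claw":-1},{"angular":[0,0,0],"offset":[0,0,0],"claw":-1},{"angular":[0,0,0],"offset":[0,0,0],"claw":-1},{"angular":[0,0,0],"offset":[0,0,0],"claw":-1}]'
```

```text
clock: 12.15
eef_pos: [0.5092, 0.258, 0.0761]
tcp_rot: [-3.12, 0.367, -0.002]
ft_force: [1.0, -2.1, 6.0]
finger_gap: 0.0005
grip_force: 2.8
clock: 12.95
eef_pos: [0.5095, 0.258, 0.0754]
tcp_rot: [-3.12, 0.366, -0.003]
ft_force: [-6.6, -4.8, 24.8]
finger_gap: 0.0005
grip_force: 12.7
```

```bash
python3 -m creep '[{"angular":[0,0,0],"offset":[0,0,6],"claw":-1},{"angular":[0,0,0],"offset":[0,0,14],"claw":-1},{"angular":[0,0,0],"offset":[0,0,14],"claw":-1},{"angular":[0,0,0],"offset":[-1,20,0],"claw":-1},{"angular":[0,0,0],"offset":[-1,20,0],"claw":-1},{"angular":[0,0,0],"offset":[-1,20,0],"claw":-1},{"angular":[0,0,0],"offset":[-1,20,0],"claw":-1},{"angular":[0,0,0],"offset":[0,0,0],"claw":-1}]'
python3 -m creep '[{"angular":[0,0,0],"offset":[0,0,-5],"claw":-1},{"angular":[0,0,0],"offset":[0,0,-5],"claw":-1},{"angular":[0,0,0],"offset":[0,0,-4],"claw":-1},{"angular":[0,0,0],"offset":[0,0,0],"claw":-1},{"angular":[0,0,0],"offset":[0,0,0],"claw":-1},{"angular":[0,0,0],"offset":[0,0,0],"claw":-1},{"angular":[0,0,0],"offset":[0,0,0],"claw":-1},{"angular":[0,0,0],"offset":[0,0,0],"claw":-1}]'
python3 - <<'E'
from h import *
a=shot('scene')['img'][220:320,320:440]
cv2.imwrite('pics/m4.png',cv2.resize(a,None,fx=5,fy=5,interpolation=cv2.INTER_CUBIC)[:,:,::-1])
E
```

```text
clock: 13.75
eef_pos: [0.5044, 0.3412, 0.1057]
tcp_rot: [3.12, -0.364, -0.0]
ft_force: [-0.7, -0.8, -0.1]
finger_gap: 0.0003
grip_force: 0.0
clock: 14.55
eef_pos: [0.5048, 0.338, 0.0928]
tcp_rot: [-3.12, 0.368, -0.0]
ft_force: [0.7, -0.1, -0.2]
finger_gap: 0.0005
grip_force: 0.0
```

View pics/m4.png

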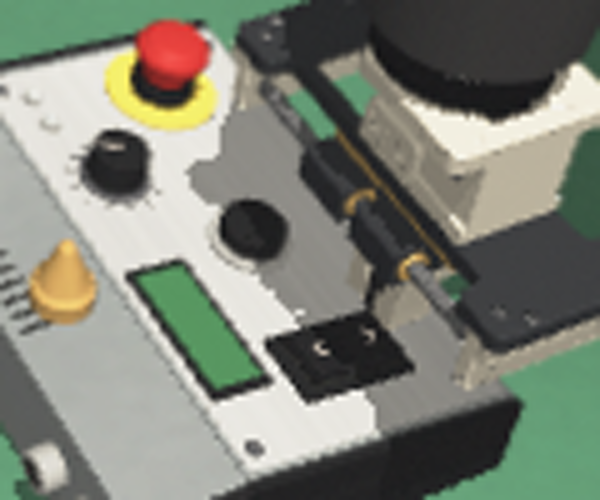

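Run:
```python
from h import *
S=pickle.load(open('scene1.pkl','rb'))
f=lambda P:((proj(S,P)-[320,220]+.4)*5).round().tolist()
print(f([(.5048,.338,.0928),(.5048,.338,.075),(.509,.3374,.075),(.5265,.3332,.071),(.544,.329,.08)]))
```

```text
[[386.0, 307.0], [379.0, 330.0], [372.0, 334.0], [338.0, 352.0], [308.0, 352.0]]
```

The fingertip end (crop ~388,308) sits above the near half (arrowhead ~370,335), matching the projection. Press.

```bash
python3 -m creep '[{"angular":[0,0,0],"offset":[0,0,-5],"claw":-1},{"angular":[0,0,0],"offset":[0,0,-5],"claw":-1},{"angular":[0,0,0],"offset":[0,0,-4],"claw":-1},{"angular":[0,0,0],"offset":[0,0,-2],"claw":-1},{"angular":[0,0,0],"offset":[0,0,-1],"claw":-1},{"angular":[0,0,0],"offset":[0,0,0],"claw":-1},{"angular":[0,0,0],"offset":[0,0,0],"claw":-1},{"angular":[0,0,0],"offset":[0,0,0],"claw":-1}]'
python3 -m creep '[{"angular":[0,0,0],"offset":[0,0,-1],"claw":-1},{"angular":[0,0,0],"offset":[0,0,-1],"claw":-1},{"angular":[0,0,0],"offset":[0,0,0],"claw":-1},{"angular":[0,0,0],"offset":[0,0,0],"claw":-1},{"angular":[0,0,0],"offset":[0,0,0],"claw":-1},{"angular":[0,0,0],"offset":[0,0,0],"claw":-1},{"angular":[0,0,0],"offset":[0,0,0],"claw":-1},{"angular":[0,0,0],"offset":[0,0,0],"claw":-1}]'
```

```text
clock: 15.4
eef_pos: [0.5047, 0.3381, 0.0758]
tcp_rot: [-3.12, 0.368, -0.0]
ft_force: [-0.4, -0.1, -0.1]
finger_gap: 0.0009
grip_force: 0.0
clock: 16.2
eef_pos: [0.5047, 0.3381, 0.0736]
tcp_rot: [-3.12, 0.368, -0.0]
ft_force: [-1.6, -0.3, 2.5]
finger_gap: 0.0005
grip_force: 1.2
```

```bash
python3 -m creep '[{"angular":[0,0,0],"offset":[0,0,-1],"claw":-1},{"angular":[0,0,0],"offset":[0,0,-1],"claw":-1},{"angular":[0,0,0],"offset":[0,0,0],"claw":-1},{"angular":[0,0,0],"offset":[0,0,0],"claw":-1},{"angular":[0,0,0],"offset":[0,0,0],"claw":-1},{"angular":[0,0,0],"offset":[0,0,0],"claw":-1},{"angular":[0,0,0],"offset":[0,0,0],"claw":-1},{"angular":[0,0,0],"offset":[0,0,0],"claw":-1}]'
python3 -m creep '[{"angular":[0,0,0],"offset":[0,0,-1],"claw":-1},{"angular":[0,0,0],"offset":[0,0,-1],"claw":-1},{"angular":[0,0,0],"offset":[0,0,0],"claw":-1},{"angular":[0,0,0],"offset":[0,0,0],"claw":-1},{"angular":[0,0,0],"offset":[0,0,0],"claw":-1},{"angular":[0,0,0],"offset":[0,0,0],"claw":-1},{"angular":[0,0,0],"offset":[0,0,0],"claw":-1},{"angular":[0,0,0],"offset":[0,0,0],"claw":-1}]'
```

```text
clock: 17.0
eef_pos: [0.5047, 0.3381, 0.0722]
tcp_rot: [-3.12, 0.368, -0.001]
ft_force: [-3.6, -0.4, 8.6]
finger_gap: 0.0001
grip_force: 4.4
clock: 17.8
eef_pos: [0.5048, 0.3382, 0.0719]
tcp_rot: [-3.119, 0.367, -0.002]
ft_force: [-7.9, -1.0, 21.2]
finger_gap: 0.0005
grip_force: 11.0
```

Run:
```python
from h import *
i=shot('scene')['img']
f=lambda a:cv2.resize(a,(400,400),interpolation=cv2.INTER_CUBIC)
cv2.imwrite('pics/m5.png',np.hstack([f(i[245:315,345:415]),f(i[160:330,200:370])])[:,:,::-1])
```

```text
(no output)
```

View pics/m5.png

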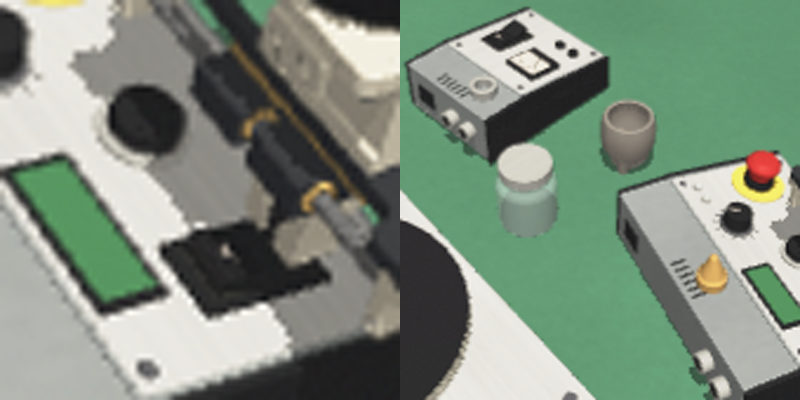

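The fingertips rest on the jog rocker's near half (left crop ~300,250). Its far end stands up (~200,255), the reset is out, the mains is on and the loose things are unmoved.

```bash
python3 -c "
from workcell import sign_off; print(sign_off())"
```

```text
the job is handed in; nothing more can be done
None
```

The job is handed in: I switched the mains on, pressed and released the reset, and left the fingers holding the jog rocker's near end down on its stop (about 21 N). The last picture showed the mains on, the reset out and nothing in view disturbed, but the hand-in returned no verdict.

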